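# Crimp the vial with the treadle crimper

### The arm

A 7-joint arm with a two-finger parallel gripper is mounted at the origin on the work surface. World frame = base frame: x ahead of the robot, y to its left, z up, the work surface at z = 0. Lengths are in m, angles in rad, forces in N, time in s.
With the tool pointing down it reaches from about 0.4 to 0.875 m from the base axis. Payload 6.5 kg.
Tool frame: the origin (TCP) lies at the very end of the fingers, on their centre line; the grasp point (between the pads) lies pinch_z behind it (pinch_z is the distance from the TCP to the grasp point, in m); z points along the fingers, y is the line along which they close (so a half turn about z gives the same grasp; the last joint's range is limited). The gripper opens to 88 mm and grips with 3 to 60 N. Pads are 18 mm wide; open, the fingers measure 123 mm over their backs; the gripper's body (75 mm by 187 mm) begins 45 mm behind the grasp point.
Start: joints at [-1.258, 0.536, -0.004, 1.538, 0.003, 1.067, -0.071], TCP at [0.24, 0.604, 0.239] pointing down, gripper open.
Joint ranges: [-2.7, 2.7], [-0.37, 2.16], [-1.27, 1.26], [0.24, 2.4], [-1.31, 4.45], [0.19, 1.91], [-2.76, 2.76]. Speed limits (rad/s): [2.39, 2.39, 3.14, 3.14, 3.14, 3.14, 3.14].

### API

Orientations are given as a rotation vector (axis times angle).
In Python, from plant import get_state, read_camera, camera_params, job_done, recognise, trace, pinch_z gives the robot as it stands. The module is installed in compiled form; this text tells all that it offers.
- The arm moves only by the tool carry_out, never from a script. Its argument "commands" is a list of rows, each a list of 7 numbers: the shift along the tool's x, y, z scaled (see below), then the turn, a rotation vector about the tool's x, y, z scaled (see below), then the opening, from 0 (shut) to 1 (fully open). A call has 1 to 12 rows; each row shifts and turns the commanded pose from where the row before left it, along the tool's axes as they then stand; what a row does not reach is not made up. The controller multiplies each number of a shift by 3 cm and each number of a turn by 6 degrees. A row lasts 1/10 s, in which the tool goes at most 50 mm and 8.59 degrees, less where a joint would pass 70% of its speed; a pose out of reach is approached as far as the arm can. A call with a number of a shift or a turn outside -1 to 1 is refused whole. A call with a gripper value outside its range is refused whole. The fingers move at their own pace and stop on an object; the grip force is fixed at half the most. Time passes only in rows, so rows that do not move let the fingers close. It gives the time, the measured TCP pose, the force, the opening and the grip force at its end, in the units of the state.
- get_state(): the state, without advancing time (a new reading comes with each control period).
- read_camera(name): name is "scene" or "top" or "wrist"; returns (picture, depth): 384x512x3 uint8, red, green, blue; 384x512 float32, m along the optical axis (not along the pixel's ray), 0 where there is no reading.
- camera_params(name): a dict with "camera_matrix" (3x3 intrinsics, pixels), "pose" (4x4, takes a point from camera to world coordinates); the wrist camera has in their place "mount" (4x4, takes a point from camera to tool coordinates, whose origin is the TCP and whose axes are the flange's). Camera axes: x right, y up, looking along -z (the intrinsics and any distortion apply to the point x, -y, -z); pixel columns grow to the right and rows downward; lengths in m; the calibration is good to about 2 mm. A picture is of the moment at which its call begins: read the wrist's pose just before it. camera_params takes no time and is no camera call.
- job_done(): hands the job in; it is judged then, once.
Trained networks look in the newest picture that a camera, given by its name, has taken for a name from the list of things; names that differ only in an ending like _2 or _b are one class to them, and where a whole thing is asked for, a point or a joint stands for the part that bears it (a point fixed in the world has none). Each returns a list of dicts, best first, with "score" (0 to 1); they miss things now and then, are a little off and sometimes report something else, mostly with a low value. They report only what shows in the picture. A call takes as long as a camera call.
- recognise(camera, name): "extent" ([left, top, width, height] in pixels, round what is visible of it).
- trace(camera, name): "mask" (384x512 bool, what is visible of it) and "extent" ([left, top, width, height] in pixels, round what is visible of it).
The state is a dict: "clock": time; "joint_pos": joint angles; "qd": joint speeds; "joint_efforts": joint torques, N m; "tool_pos": TCP position; "tool_rot": TCP orientation; "ft_force": force on the tool from outside, world axes, zero at the start; "wrist_torque": the same for the moment, N m; "gripper_width": finger opening in m; "grip_force": force on a finger pad.
Only numpy, scipy, OpenCV 4.12 (cv2) and the standard library are available. Lean on these libraries where they do the work, as an engineer would, in place of code of your own. Each camera call takes 0.05 s, during which the arm holds its last target. There are 200 camera calls.

### The job

Crimp the vial that is waiting in the bench crimper: take the amber bottle that stands in front of the crimper's treadle and stand it upright in the grey tray, then reach in under the clear shield and push the treadle with the fingertips all the way down until it rests firmly on its stop, and keep it there for a full second. Do not force it once it is on the stop (40 N is too much), then let it come back up; knock nothing over and leave the other things where they are.

Things in the scene. Friction and masses are not known exactly. Their poses are not given: they have to be found in the camera images.
- press: Bench vial crimper, fixed, its mouth to the robot's left. Origin on the bench below the middle of its base's front edge; x into the machine, z up. In mm: base x 0 to 250, y +-80, 20 thick. Housing x 100 to 250, y +-75, top 170. Clear shield over the treadle: x 8 to 110, y +-55, z 165 to 170, open at front and sides. On top: vial nest (x 145), head, column (to x 240), 340 high.
- treadle: Spring-loaded steel plate 94 long, 80 wide, 8 thick, under the shield; origin on its rear hinge axis, at x 88, z 55 mm in the press frame, along y. At rest it rises 0.2 rad from hinge to front. Travel ends on a hidden stop screw, set anew each time: 0.14 to 0.30 rad (12 to 29 mm at the front) below rest. The spring resists at the front with about 6 N at first, 9 N at the stop.
- treadle_front (a point): Point on the treadle's top face, in the middle of its width, 2 mm behind its front edge; it moves with the treadle. At rest it lies at x -3, y 0, z 78 mm in the press frame.
- bottle: Loose amber glass bottle with white cap, 130 mm high, body diameter 52 mm and straight up to about 70 mm, then a shoulder and a neck, weighs about 0.17 to 0.35 kg; origin at the centre of its underside, z up. Stands in front of the treadle.
- tray: Fixed shallow grey open tray, 130 (its x) by 150 (its y) mm, 22 mm high, walls and floor 5 mm; origin at the centre of its underside. It stands on the robot's left, nearer or farther than the vial rack.
- vial_rack: Bystander: white rack with yellow-capped vials, 70 by 130 mm, 51 mm high; origin at the centre of its underside.
- jar: Bystander: white jar with black lid, 68 mm diameter, 80 mm high; origin at the centre of its underside.
- beaker: Bystander: white cup, 68 mm rim diameter, 85 mm high; origin at the centre of its underside.

How it is judged:
By the outcome, as a careful person would: the job done as asked, in the order asked, and still so for the second after the job is handed in, with the robot touching nothing.
It also fails if it takes over 61 s, if anything falls off the work surface, if the arm or the gripper's body presses on something with over 40 N, if the wrist force passes 120 N, or if a joint passes its speed limit or range.

## Working session

There is one attempt and no reset: what is moved stays moved. The work goes in short steps, Python scripts to look and compute and a tool call to move; the robot and the scene stay as the last step left them, time stands still between calls to the robot, and variables do not carry over. Pictures are saved under pics/ and viewed, at most 10 in all, crops included, and the job is handed in when it is done.

Besides the shell and the picture viewer there is one more tool, called as a command line: name --pt "numbers of a row" for each row, then --argument value for the rest. carry_out: Moves the arm, as the interface text tells. Shifts and turns lie within -1 to 1; 1 stands for 3 cm of shift or 6 degrees of turn. Its arguments: {"type":"object","properties":{"commands":{"type":"array","items":{"type":"array","items":{"type":"number","minimum":-1,"maximum":1}}}},"required":["commands"]}

```bash
mkdir -p pics; cat > h.py <<'E'
import numpy as np, cv2
from plant import *
from scipy.spatial.transform import Rotation as R
def cloud(cam, mask, depth):
    p=camera_params(cam); K=np.array(p["camera_matrix"])
    if "pose" in p: T=np.array(p["pose"])
    else:
        s=get_state(); W=np.eye(4); W[:3,:3]=R.from_rotvec(s["tool_rot"]).as_matrix(); W[:3,3]=s["tool_pos"]; T=W@np.array(p["mount"])
    v,u=np.nonzero(mask&(depth>0)); d=depth[v,u]
    P=np.c_[(u-K[0,2])/K[0,0]*d, -(v-K[1,2])/K[1,1]*d, -d]
    return P@T[:3,:3].T+T[:3,3]
E
python3 - <<'E'
from h import *
s=get_state(); print({k:np.round(v,3) for k,v in s.items()}, pinch_z)
ims=[]
for c in ("scene","top"):
    im,d=read_camera(c); np.save(c+".npy",d); ims.append(im)
    print(c,{k:np.round(v,3).tolist() for k,v in camera_params(c).items()})
    for n in ("press","treadle","bottle","tray","vial_rack","jar","beaker"):
        for r in trace(c,n)[:2]:
            P=cloud(c,r["mask"],d)
            if len(P)>10: print(c,n,round(r["score"],2),r["extent"],"med",np.round(np.median(P,0),3),"lo",np.round(np.percentile(P,2,0),3),"hi",np.round(np.percentile(P,98,0),3))
    cv2.imwrite(f"pics/{c}.png",cv2.resize(im[:,:,::-1],(800,600)))
E
```

```text
{'clock': np.float64(0.0), 'joint_pos': array([-1.258,  0.537, -0.004,  1.539,  0.003,  1.067, -0.071]), 'qd': array([-0.001, -0.001, -0.001, -0.001,  0.001,  0.   , -0.   ]), 'joint_efforts': array([ 1.0000e-03, -5.7099e+01,  9.9100e-01, -2.5160e+01, -5.6000e-02,
        1.8000e-02,  0.0000e+00]), 'tool_pos': array([0.24 , 0.603, 0.238]), 'tool_rot': array([-5.910e-01, -3.085e+00,  3.000e-03]), 'ft_force': array([0.076, 0.724, 0.653]), 'wrist_torque': array([-0.025,  0.013, -0.014]), 'grip_force': np.float64(0.0), 'gripper_width': np.float64(0.088)} 0.0187
scene {'camera_matrix': [[349.669, 0.0, 260.087], [0.0, 349.669, 191.137], [0.0, 0.0, 1.0]], 'pose': [[0.851, -0.386, 0.357, 0.884], [0.526, 0.624, -0.578, -0.56], [0.0, 0.679, 0.734, 0.681], [0.0, 0.0, 0.0, 1.0]]}
scene press 0.9 [141.2, 87.1, 137.9, 173.8] med [ 0.521 -0.205  0.169] lo [ 0.423 -0.279  0.01 ] hi [ 0.597 -0.036  0.34 ]
scene treadle 0.74 [239.8, 166.5, 30.5, 32.8] med [ 0.556 -0.054  0.071] lo [ 0.519 -0.102  0.06 ] hi [ 0.583 -0.022  0.077]
scene bottle 0.76 [274.6, 144.1, 21.4, 40.5] med [0.596 0.025 0.068] lo [
[... 1077 characters left out ...]
   0.082]
top bottle 0.83 [203.2, 185.6, 27.8, 20.3] med [0.578 0.038 0.09 ] lo [0.559 0.018 0.031] hi [0.606 0.064 0.133]
top tray 0.83 [107.1, 225.7, 64.7, 52.8] med [0.454 0.242 0.006] lo [0.394 0.165 0.001] hi [0.517 0.312 0.024]
top tray 0.21 [236.0, 198.4, 12.5, 27.9] med [ 0.545 -0.02   0.078] lo [ 0.515 -0.033 -0.002] hi [ 0.578 -0.005  0.172]
top vial_rack 0.71 [111.9, 157.3, 55.1, 36.8] med [0.645 0.24  0.03 ] lo [0.609 0.181 0.001] hi [0.682 0.307 0.053]
top jar 0.86 [192.4, 122.0, 31.8, 33.7] med [0.724 0.067 0.079] lo [0.7   0.039 0.012] hi [0.758 0.097 0.084]
top beaker 0.8 [406.7, 200.8, 34.5, 34.1] med [ 0.525 -0.452  0.047] lo [ 0.493 -0.471  0.001] hi [ 0.553 -0.408  0.087]
```

View pics/scene.png

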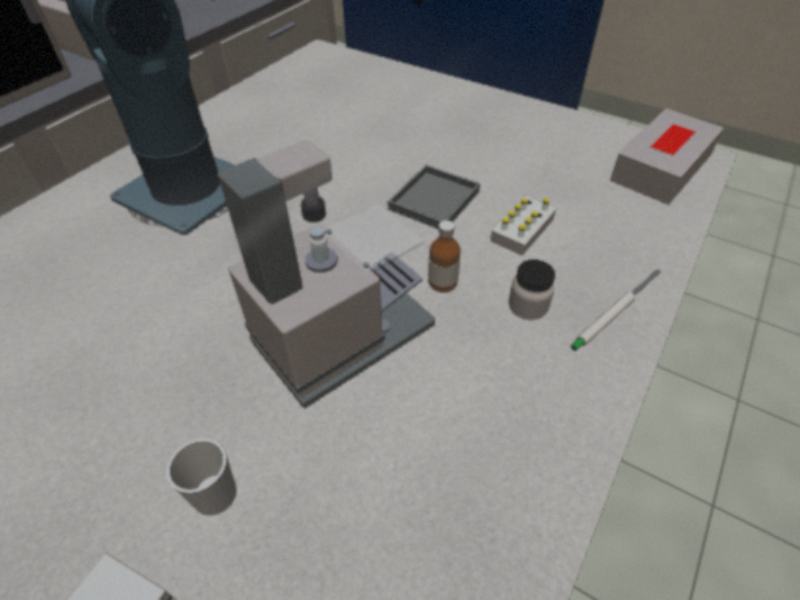

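View pics/top.png

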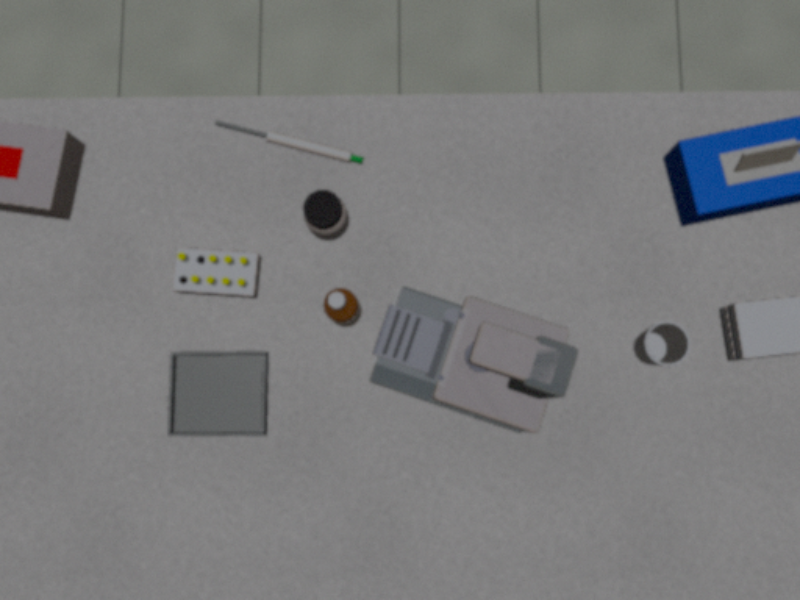

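The scene view shows the crimper mid-picture with its mouth toward the bottle at about (445,260). The tray is at (435,195), the rack at (525,222) and the jar at (530,290). The top view agrees: bottle (341,306), treadle (410,340), tray (219,393). I'll fit the poses next.

```bash
cat > fit.py <<'E'
from h import *
from scipy.optimize import least_squares
A=[];B=[]
for c in ("scene","top"):
    im,d=read_camera(c)
    r=trace(c,"press")[0]; P=cloud(c,r["mask"],d); A.append(P)
    m=cloud(c,np.ones_like(d,bool),d)
    b=m[(abs(m[:,0]-.585)<.06)&(abs(m[:,1]-.04)<.05)&(m[:,2]>.012)]
    for lo,hi,rad in ((.012,.065,.026),(.08,.1,None),(.1,.112,None),(.114,.14,None)):
        q=b[(b[:,2]>lo)&(b[:,2]<hi)]
        if rad:
            q=q[q[:,1]>.008]
            f=least_squares(lambda p:np.hypot(q[:,0]-p[0],q[:,1]-p[1])-rad,[.585,.04],loss="soft_l1",f_scale=.002).x
            print(c,"bottle",len(q),np.round(f,4))
        elif len(q): print(c,lo,len(q),"med",np.round(np.median(q,0),3),"min",np.round(q.min(0),3),"max",np.round(q.max(0),3))
    t=P[abs(P[:,2]-.17)<.006]; rc=cv2.minAreaRect(t[:,:2].astype(np.float32)*1000); print(c,"top rect",rc)
    t=P[abs(P[:,2]-.02)<.005]; rc=cv2.minAreaRect(t[:,:2].astype(np.float32)*1000); print(c,"base rect",rc)
    for r in trace(c,"treadle")[:1]:
        t=cloud(c,r["mask"],d); t=t[(t[:,2]>.045)&(t[:,2]<.09)]; rc=cv2.minAreaRect(t[:,:2].astype(np.float32)*1000); print(c,"treadle",rc)
    if c=="top": 
        cv2.imwrite("pics/topcrop.png",cv2.resize(im[160:300,180:390,::-1],None,fx=3.8,fy=3.8,interpolation=cv2.INTER_CUBIC))
    for n in("tray",):
        P=cloud(c,trace(c,n)[0]["mask"],d); print(c,n,cv2.minAreaRect(P[:,:2].astype(np.float32)*1000))
np.save("press.npy",np.vstack(A))
E
python3 fit.py
```

```text
scene bottle 287 [0.5874 0.041 ]
scene 0.08 175 med [0.595 0.027 0.089] min [0.567 0.016 0.08 ] max [0.613 0.056 0.1  ]
scene 0.1 45 med [0.592 0.033 0.104] min [0.578 0.025 0.1  ] max [0.599 0.047 0.112]
scene 0.114 89 med [0.59  0.035 0.128] min [0.577 0.027 0.115] max [0.6   0.051 0.131]
scene top rect ((508.3066711425781, -145.28720092773438), (243.38079833984375, 151.50643920898438), 70.78114318847656)
scene base rect ((318.6709899902344, -77.36843872070312), (249.0020294189453, 565.0171508789062), 71.09521484375)
scene treadle ((545.5261840820312, -60.3067626953125), (78.28421020507812, 69.79639434814453), 67.39263916015625)
scene tray ((470.9073791503906, 179.100830078125), (154.71298217773438, 323.340087890625), 11.476948738098145)
top bottle 71 [0.5852 0.0428]
top 0.08 224 med [0.578 0.037 0.089] min [0.562 0.019 0.081] max [0.609 0.066 0.1  ]
top 0.1 26 med [0.578 0.034 0.102] min [0.571 0.027 0.1  ] max [0.594 0.057 0.108]
top 0.114 103 med [0.584 0.042 0.13 ] min [0.573 0.031 0.115] max [0.597 0.053 0.135]
top top rect ((505.5883483886719, -143.38687133789062), (241.85748291015625, 149.8942413330078), 70.80411529541016)
top base rect ((507.3338623046875, -137.16127014160156), (244.45860290527344, 159.45657348632812), 70.58149719238281)
top tray ((455.4377746582031, 243.31341552734375), (159.57763671875, 128.0700225830078), 89.57941436767578)
```

View pics/topcrop.png

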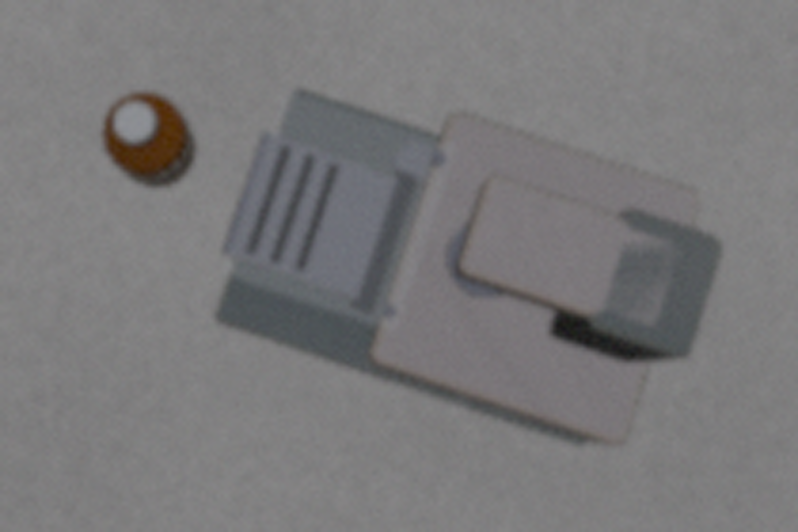

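Checks on the fit:
- **Press:** the top rectangle measures 242×151 mm, as expected for shield plus housing. Origin is about (0.549, -0.0215), with x axis (-0.330, -0.944).
- **Bottle:** (0.586, 0.042), cap top at 0.131.
- **Tray:** centre (0.456, 0.239).

The plan is to grip the neck/cap from above. The crop shows the bottle at (148,138), clear of the treadle's front edge at (250,195).

```bash
cat >> h.py <<'E'
def goal(pos,tilt=0):
    "tool y along press y, tool x against press x, tilted so that fingers point under the shield"
    xp=np.array([-.3305,-.9438,0]); z=np.array([0,0,-1.]); Rm=np.c_[-xp,np.cross(z,-xp),z]
    return np.array(pos),Rm@R.from_rotvec([0,-np.radians(tilt),0]).as_matrix()
def plan(pos,tilt=0,n=None,P0=None,R0=None,keep=False,smax=.9):
    s=get_state(); P=np.array(s["tool_pos"]) if P0 is None else P0; M=R.from_rotvec(s["tool_rot"]).as_matrix() if R0 is None else R0
    G,Q=goal(pos,tilt); rv=R.from_matrix(M.T@Q).as_rotvec()
    if keep: rv=rv*0
    print("delta",np.round(G-P,4),"turn",np.round(np.degrees(rv),2))
    k=n or 1
    while True:
        step=(G-P)/k; rows=[]; m=M
        for i in range(k):
            rows.append(np.r_[m.T@step/.03,np.degrees(rv/k)/6]); m=m@R.from_rotvec(rv/k).as_matrix()
        rows=np.array(rows)
        if n or abs(rows).max()<smax: break
        k+=1
    print(k); print([[float(round(x,2)) for x in r] for r in rows])
    return G,M@R.from_rotvec(rv).as_matrix()
E
python3 -c "
from h import *
plan([.586,.042,.2])"
```

```text
delta [ 0.3456 -0.5619 -0.0387] turn [ 0.   0.  87.6]
25
[[-0.71, -0.53, 0.05, 0.0, 0.0, 0.58], [-0.74, -0.48, 0.05, 0.0, 0.0, 0.58], [-0.76, -0.44, 0.05, 0.0, 0.0, 0.58], [-0.79, -0.39, 0.05, 0.0, 0.0, 0.58], [-0.81, -0.34, 0.05, 0.0, 0.0, 0.58], [-0.83, -0.29, 0.05, 0.0, 0.0, 0.58], [-0.85, -0.24, 0.05, 0.0, 0.0, 0.58], [-0.86, -0.19, 0.05, 0.0, 0.0, 0.58], [-0.87, -0.13, 0.05, 0.0, 0.0, 0.58], [-0.88, -0.08, 0.05, 0.0, 0.0, 0.58], [-0.88, -0.03, 0.05, 0.0, 0.0, 0.58], [-0.88, 0.03, 0.05, 0.0, 0.0, 0.58], [-0.88, 0.08, 0.05, 0.0, 0.0, 0.58], [-0.87, 0.14, 0.05, 0.0, 0.0, 0.58], [-0.86, 0.19, 0.05, 0.0, 0.0, 0.58], [-0.85, 0.24, 0.05, 0.0, 0.0, 0.58], [-0.83, 0.29, 0.05, 0.0, 0.0, 0.58], [-0.81, 0.34, 0.05, 0.0, 0.0, 0.58], [-0.79, 0.39, 0.05, 0.0, 0.0, 0.58], [-0.76, 0.44, 0.05, 0.0, 0.0, 0.58], [-0.73, 0.48, 0.05, 0.0, 0.0, 0.58], [-0.7, 0.53, 0.05, 0.0, 0.0, 0.58], [-0.67, 0.57, 0.05, 0.0, 0.0, 0.58], [-0.63, 0.61, 0.05, 0.0, 0.0, 0.58], [-0.6, 0.65, 0.05, 0.0, 0.0, 0.58]]
```

carry_out --pt "-0.71 -0.53 0.05 0 0 0.58 1" --pt "-0.74 -0.48 0.05 0 0 0.58 1" --pt "-0.76 -0.44 0.05 0 0 0.58 1" --pt "-0.79 -0.39 0.05 0 0 0.58 1" --pt "-0.81 -0.34 0.05 0 0 0.58 1" --pt "-0.83 -0.29 0.05 0 0 0.58 1" --pt "-0.85 -0.24 0.05 0 0 0.58 1" --pt "-0.86 -0.19 0.05 0 0 0.58 1" --pt "-0.87 -0.13 0.05 0 0 0.58 1" --pt "-0.88 -0.08 0.05 0 0 0.58 1" --pt "-0.88 -0.03 0.05 0 0 0.58 1" --pt "-0.88 0.03 0.05 0 0 0.58 1"

```text
clock: 2.4
tool_pos: [0.4079, 0.332, 0.2206]
tool_rot: [1.659, 2.668, 0.0]
ft_force: [0.1, -0.5, -0.1]
gripper_width: 0.0881
grip_force: 0.0
```

carry_out --pt "-0.88 0.08 0.05 0 0 0.58 1" --pt "-0.87 0.14 0.05 0 0 0.58 1" --pt "-0.86 0.19 0.05 0 0 0.58 1" --pt "-0.85 0.24 0.05 0 0 0.58 1" --pt "-0.83 0.29 0.05 0 0 0.58 1" --pt "-0.81 0.34 0.05 0 0 0.58 1" --pt "-0.79 0.39 0.05 0 0 0.58 1" --pt "-0.76 0.44 0.05 0 0 0.58 1" --pt "-0.73 0.48 0.05 0 0 0.58 1" --pt "-0.7 0.53 0.05 0 0 0.58 1"

```text
clock: 3.4
tool_pos: [0.5474, 0.1081, 0.2057]
tool_rot: [2.381, 2.05, 0.0]
ft_force: [0.7, 0.2, -0.1]
gripper_width: 0.0885
grip_force: 0.0
```

carry_out --pt "-0.67 0.57 0.05 0 0 0.58 1" --pt "-0.63 0.61 0.05 0 0 0.58 1" --pt "-0.6 0.65 0.05 0 0 0.58 1" --pt "0 0 0 0 0 0 1" --pt "0 0 0 0 0 0 1"

```text
clock: 3.9
tool_pos: [0.5888, 0.042, 0.201]
tool_rot: [-2.555, -1.828, 0.001]
ft_force: [0.7, -0.2, -0.4]
gripper_width: 0.0882
grip_force: 0.0
```

```bash
python3 - <<'E'
from h import *
s=get_state(); print({k:np.round(s[k],3) for k in("clock","joint_pos","tool_pos","ft_force")})
im,d=read_camera("wrist"); cv2.imwrite("pics/w1.png",im[:,:,::-1])
print({k:np.round(v,3).tolist() for k,v in camera_params("wrist").items()})
P=cloud("wrist",d>0,d); c=P[(abs(P[:,2]-.13)<.005)&(abs(P[:,0]-.586)<.04)&(abs(P[:,1]-.042)<.04)]
print("cap",len(c),np.median(c,0),c.min(0),c.max(0))
for zz in (.09,.1,.11,.12): 
  q=P[(abs(P[:,2]-zz)<.004)&(abs(P[:,0]-.586)<.04)&(abs(P[:,1]-.042)<.04)]; print(zz,len(q), np.ptp(q,0) if len(q) else 0)
plan([.586,.042,.098])
E
```

```text
{'clock': np.float64(3.9), 'joint_pos': array([-0.495,  0.512,  0.474,  1.758, -0.281,  0.939, -0.234]), 'tool_pos': array([0.589, 0.042, 0.201]), 'ft_force': array([ 0.727, -0.224, -0.416])}
{'camera_matrix': [[284.777, 0.0, 255.409], [0.0, 284.777, 192.87], [0.0, 0.0, 1.0]], 'mount': [[0.0, 0.952, 0.307, 0.08], [1.0, -0.0, -0.0, -0.001], [0.0, 0.307, -0.952, -0.146], [0.0, 0.0, 0.0, 1.0]]}
cap 683 [0.58537728 0.04442313 0.13025183] [0.57306828 0.03127662 0.12503121] [0.59711355 0.05569749 0.13241755]
0.09 555 [0.0448625  0.04338979 0.00798924]
0.1 324 [0.03174295 0.02877122 0.00790106]
0.11 29 [0.01466877 0.00776087 0.00300016]
0.12 78 [0.02126429 0.01283828 0.00785429]
delta [-0.0026 -0.0012 -0.103 ] turn [-0.04 -0.02  0.59]
4
[[-0.02, -0.02, 0.86, -0.0, -0.0, 0.02], [-0.02, -0.02, 0.86, -0.0, -0.0, 0.02], [-0.02, -0.02, 0.86, -0.0, -0.0, 0.02], [-0.02, -0.02, 0.86, -0.0, -0.0, 0.02]]
```

View pics/w1.png

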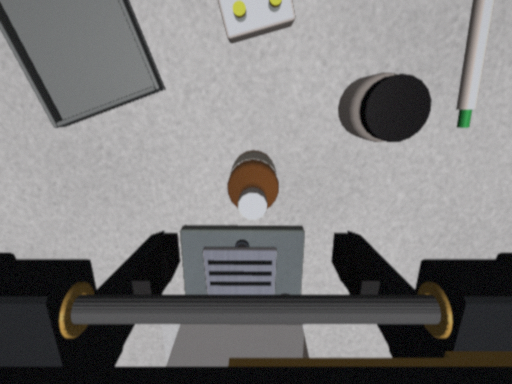

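The wrist view shows the cap centred between the fingers at (252,205). The treadle grooves at (242,275) line up with the tool, and the jar at (395,107) is clear. Going down to grip.

carry_out --pt "0 -0.03 0.85 0 0 0 1" --pt "0 -0.03 0.85 0 0 0 1" --pt "0 -0.03 0.85 0 0 0 1" --pt "0 -0.02 0.82 0 0 0 1" --pt "0 0 0 0 0 0 1" --pt "0 0 0 0 0 0 0" --pt "0 0 0 0 0 0 0" --pt "0 0 0 0 0 0 0" --pt "0 0 0 0 0 0 0" --pt "0 0 0 0 0 0 0" --pt "0 0 0 0 0 0 0" --pt "0 0 0 0 0 0 0"

```text
clock: 5.15
tool_pos: [0.5859, 0.0441, 0.1002]
tool_rot: [2.553, 1.831, 0.0]
ft_force: [-0.2, -0.5, -0.9]
gripper_width: 0.0345
grip_force: 0.0
```

carry_out --pt "0 0 -0.3 0 0 0 0" --pt "0 0 -0.5 0 0 0 0" --pt "0 0 -0.7 0 0 0 0" --pt "0 0 -0.7 0 0 0 0" --pt "0 0 0 0 0 0 0"

```text
clock: 5.65
tool_pos: [0.5878, 0.0441, 0.1695]
tool_rot: [2.551, 1.829, 0.008]
ft_force: [1.2, 0.7, -3.2]
gripper_width: 0.024
grip_force: 30.0
```

```bash
python3 - <<'E'
from h import *
s=get_state(); print({k:np.round(s[k],3) for k in("clock","joint_pos","tool_pos","ft_force","gripper_width","grip_force")})
im,d=read_camera("scene"); cv2.imwrite("pics/s2.png",cv2.resize(im[60:260,150:400,::-1],None,fx=3,fy=3))
plan([.456,.239,s["tool_pos"][2]],keep=True)
E
```

```text
{'clock': np.float64(5.65), 'joint_pos': array([-0.486,  0.549,  0.457,  1.788, -0.306,  0.87 , -0.215]), 'tool_pos': array([0.588, 0.044, 0.169]), 'ft_force': array([ 1.248,  0.741, -3.225]), 'gripper_width': np.float64(0.024), 'grip_force': np.float64(30.002)}
delta [-0.1308  0.1947  0.0018] turn [ 0. -0.  0.]
7
[[0.68, -0.89, -0.01, 0.0, -0.0, 0.0], [0.68, -0.89, -0.01, 0.0, -0.0, 0.0], [0.68, -0.89, -0.01, 0.0, -0.0, 0.0], [0.68, -0.89, -0.01, 0.0, -0.0, 0.0], [0.68, -0.89, -0.01, 0.0, -0.0, 0.0], [0.68, -0.89, -0.01, 0.0, -0.0, 0.0], [0.68, -0.89, -0.01, 0.0, -0.0, 0.0]]
```

View pics/s2.png

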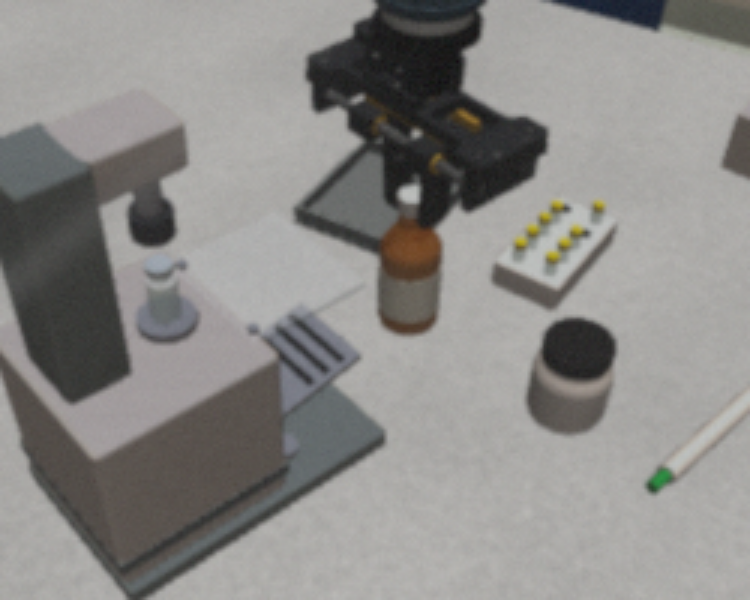

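The picture shows the bottle hanging upright from the fingers at (410,280), off the bench. Moving it over the tray.

carry_out --pt "0.3 -0.4 0 0 0 0 0" --pt "0.5 -0.65 0 0 0 0 0" --pt "0.68 -0.89 0 0 0 0 0" --pt "0.68 -0.89 0 0 0 0 0" --pt "0.68 -0.89 0 0 0 0 0" --pt "0.68 -0.89 0 0 0 0 0" --pt "0.6 -0.78 0 0 0 0 0" --pt "0.4 -0.52 0 0 0 0 0" --pt "0.24 -0.32 0 0 0 0 0" --pt "0 0 0 0 0 0 0" --pt "0 0 0 0 0 0 0"

```text
clock: 6.8
tool_pos: [0.4546, 0.2385, 0.1658]
tool_rot: [2.553, 1.83, -0.001]
ft_force: [-0.8, -0.6, -3.9]
gripper_width: 0.0238
grip_force: 30.0
```

```bash
python3 - <<'E'
from h import *
s=get_state(); print({k:np.round(s[k],3) for k in("clock","tool_pos","ft_force","gripper_width","grip_force")})
for c in ("scene","top"):
    im,d=read_camera(c)
    for r in trace(c,"bottle")[:1]:
        P=cloud(c,r["mask"],d); print(c,r["score"],r["extent"],np.round(np.percentile(P,[1,3,10,50,97],axis=0),3).tolist())
        P=P[(abs(P[:,0]-.456)<.04)&(abs(P[:,1]-.239)<.04)]
        for z in np.arange(.03,.13,.015):
            q=P[(abs(P[:,2]-z)<.0075)]
            if len(q)>4: print(round(z,3),len(q),np.round(q.mean(0),3),np.round(np.ptp(q,0),3))
    if c=="scene": cv2.imwrite("pics/s3.png",cv2.resize(im[40:240,150:400,::-1],None,fx=3,fy=3))
E
```

```text
{'clock': np.float64(6.8), 'tool_pos': array([0.455, 0.239, 0.166]), 'ft_force': array([-0.753, -0.647, -3.866]), 'gripper_width': np.float64(0.024), 'grip_force': np.float64(29.993)}
scene 0.93 [271.1, 74.3, 16.7, 43.4] [[0.438, 0.208, 0.059], [0.44, 0.209, 0.063], [0.447, 0.21, 0.073], [0.464, 0.218, 0.12], [0.482, 0.237, 0.184]]
0.06 37 [0.467 0.216 0.063] [0.038 0.024 0.011]
0.075 64 [0.466 0.216 0.076] [0.044 0.025 0.014]
0.09 72 [0.466 0.217 0.09 ] [0.044 0.029 0.014]
0.105 75 [0.465 0.217 0.105] [0.045 0.027 0.015]
0.12 78 [0.465 0.218 0.12 ] [0.048 0.034 0.014]
top 0.76 [119.6, 240.6, 29.5, 19.3] [[0.43, 0.21, 0.064], [0.432, 0.211, 0.069], [0.437, 0.212, 0.086], [0.452, 0.22, 0.138], [0.476, 0.236, 0.184]]
0.06 10 [0.462 0.215 0.065] [0.035 0.013 0.007]
0.075 24 [0.455 0.214 0.076] [0.041 0.012 0.015]
0.09 41 [0.456 0.215 0.089] [0.048 0.018 0.015]
0.105 42 [0.455 0.216 0.105] [0.049 0.02  0.015]
0.12 45 [0.453 0.217 0.12 ] [0.048 0.02  0.014]
```

View pics/s3.png

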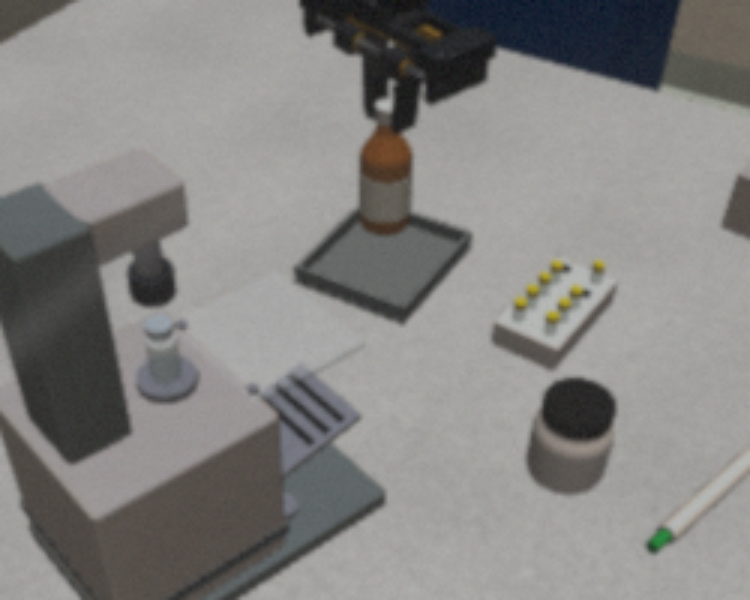

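The bottle hangs upright over the tray at (385,190). Its underside is at about 0.058, so contact should come after roughly 53 mm of descent.

carry_out --pt "0 0 0.4 0 0 0 0" --pt "0 0 0.6 0 0 0 0" --pt "0 0 0.4 0 0 0 0" --pt "0 0 0.15 0 0 0 0" --pt "0 0 0 0 0 0 0"

```text
clock: 7.5
tool_pos: [0.4543, 0.2389, 0.1188]
tool_rot: [2.553, 1.83, -0.002]
ft_force: [0.5, -0.2, -3.8]
gripper_width: 0.0239
grip_force: 30.0
```

carry_out --pt "0 0 0.07 0 0 0 0" --pt "0 0 0 0 0 0 0"

```text
clock: 7.7
tool_pos: [0.4549, 0.2395, 0.1178]
tool_rot: [2.553, 1.831, 0.001]
ft_force: [-0.2, 0.5, -3.8]
gripper_width: 0.0239
grip_force: 30.0
```

carry_out --pt "0 0 0.04 0 0 0 0" --pt "0 0 0 0 0 0 0"

```text
clock: 7.9
tool_pos: [0.4547, 0.2394, 0.1165]
tool_rot: [-2.553, -1.831, -0.001]
ft_force: [1.0, 0.6, -3.5]
gripper_width: 0.0239
grip_force: 30.0
```

carry_out --pt "0 0 0.05 0 0 0 0" --pt "0 0 0 0 0 0 0"

```text
clock: 8.1
tool_pos: [0.4558, 0.2398, 0.116]
tool_rot: [-2.553, -1.831, -0.004]
ft_force: [-0.5, -0.3, 6.6]
gripper_width: 0.0237
grip_force: 30.0
```

carry_out --pt "0 0 0.05 0 0 0 0" --pt "0 0 0 0 0 0 0"

```text
clock: 8.3
tool_pos: [0.4568, 0.24, 0.1157]
tool_rot: [-2.554, -1.83, -0.007]
ft_force: [-1.1, -1.7, 17.8]
gripper_width: 0.0237
grip_force: 30.0
```

carry_out --pt "0 0 0.04 0 0 0 0" --pt "0 0 0 0 0 0 0"

```text
clock: 8.5
tool_pos: [0.4576, 0.2405, 0.1157]
tool_rot: [-2.553, -1.83, -0.01]
ft_force: [-4.6, -2.2, 28.1]
gripper_width: 0.0239
grip_force: 30.0
```

The bottle is on the floor. I'll ease off the push, then open.

carry_out --pt "0 0 -0.09 0 0 0 0" --pt "0 0 0 0 0 0 0"

```text
clock: 8.7
tool_pos: [0.4552, 0.2396, 0.1156]
tool_rot: [-2.553, -1.831, -0.002]
ft_force: [-2.3, -1.0, 11.6]
gripper_width: 0.0241
grip_force: 30.0
```

carry_out --pt "0 0 0 0 0 0 0.9" --pt "0 0 0 0 0 0 0.9" --pt "0 0 0 0 0 0 0.9" --pt "0 0 0 0 0 0 0.9" --pt "0 0 0 0 0 0 0.9" --pt "0 0 0 0 0 0 0.9" --pt "0 0 -0.6 0 0 0 0.9" --pt "0 0 -0.8 0 0 0 0.9" --pt "0 0 -0.8 0 0 0 0.9" --pt "0 0 -0.8 0 0 0 0.9" --pt "0 0 0 0 0 0 0.9"

```text
clock: 9.8
tool_pos: [0.4564, 0.2402, 0.2076]
tool_rot: [-2.553, -1.831, -0.009]
ft_force: [-0.3, 0.9, 0.4]
gripper_width: 0.0792
grip_force: 0.0
```

```bash
python3 - <<'E'
from h import *
s=get_state(); print({k:np.round(s[k],3) for k in("clock","joint_pos","tool_pos","ft_force","gripper_width")})
im,d=read_camera("scene"); cv2.imwrite("pics/s4.png",cv2.resize(im[40:240,150:400,::-1],None,fx=3,fy=3))
r=trace("scene","bottle")[0]; P=cloud("scene",r["mask"],d); print(r["score"],np.round(np.percentile(P,[2,50,98],axis=0),3))
# pre-press pose: tilt 45, 40 mm above and 60 mm in front of treadle front
xp=np.array([-.3305,-.9438,0]); o=np.array([.549,-.0215,0])
print("target",o-.08*xp+[0,0,.16])
plan(o-.08*xp+[0,0,.16],45)
E
```

```text
{'clock': np.float64(9.8), 'joint_pos': array([-0.955,  0.371,  0.477,  1.947, -0.221,  0.869, -0.689]), 'tool_pos': array([0.456, 0.24 , 0.208]), 'ft_force': array([-0.31 ,  0.881,  0.363]), 'gripper_width': np.float64(0.079)}
0.77 [[0.436 0.21  0.004]
 [0.465 0.222 0.069]
 [0.482 0.311 0.134]]
target [0.57544  0.054004 0.16    ]
delta [ 0.1208 -0.1855 -0.0449] turn [  0.25 -45.04   0.57]
9
[[-0.51, 0.64, 0.17, 0.0, -0.83, 0.01], [-0.49, 0.64, 0.21, 0.0, -0.83, 0.01], [-0.47, 0.65, 0.25, 0.0, -0.83, 0.01], [-0.45, 0.65, 0.29, 0.0, -0.83, 0.01], [-0.42, 0.65, 0.33, 0.0, -0.83, 0.01], [-0.39, 0.65, 0.36, 0.0, -0.83, 0.01], [-0.35, 0.65, 0.39, 0.0, -0.83, 0.01], [-0.32, 0.65, 0.42, 0.0, -0.83, 0.01], [-0.28, 0.65, 0.45, 0.0, -0.83, 0.01]]
```

View pics/s4.png

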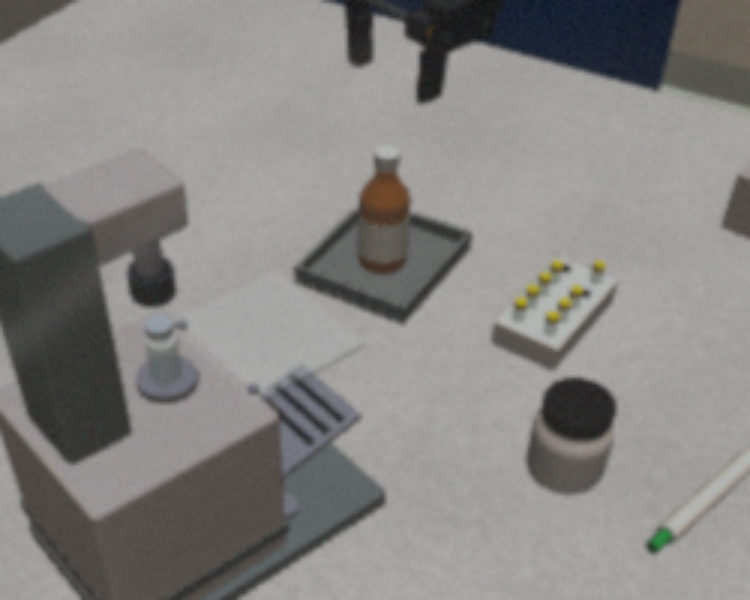

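The bottle stands upright in the tray at (383,225) and nothing else has moved. Next I close the fingers, tilt 45° and move in front of the treadle.

carry_out --pt "-0.51 0.64 0.17 0 -0.83 0 0" --pt "-0.49 0.64 0.21 0 -0.83 0 0" --pt "-0.47 0.65 0.25 0 -0.83 0 0" --pt "-0.45 0.65 0.29 0 -0.83 0 0" --pt "-0.42 0.65 0.33 0 -0.83 0 0" --pt "-0.39 0.65 0.36 0 -0.83 0 0" --pt "-0.35 0.65 0.39 0 -0.83 0 0" --pt "-0.32 0.65 0.42 0 -0.83 0 0" --pt "-0.28 0.65 0.45 0 -0.83 0 0" --pt "0 0 0 0 0 0 0" --pt "0 0 0 0 0 0 0"

```text
clock: 11.0
tool_pos: [0.5757, 0.0538, 0.1588]
tool_rot: [2.076, 1.489, -0.858]
ft_force: [0.2, 0.5, -0.1]
gripper_width: 0.0005
grip_force: 0.0
```

```bash
python3 - <<'E'
from h import *
s=get_state(); print({k:np.round(s[k],3) for k in("clock","joint_pos","tool_pos","ft_force","gripper_width")})
xp=np.array([-.3305,-.9438,0]); o=np.array([.549,-.0215,0])
M=R.from_rotvec(s["tool_rot"]).as_matrix(); print(np.round(M,3), (s["tool_pos"]-o)@xp)
im,d=read_camera("wrist"); cv2.imwrite("pics/w2.png",im[:,:,::-1])
r=trace("wrist","treadle")
if r:
    P=cloud("wrist",r[0]["mask"],d); q=(P-o)@np.c_[xp,[.9438,-.3305,0],[0,0,1]]; print(r[0]["score"],np.round(np.percentile(q,[2,50,98],axis=0),3))
    f=q[np.argsort(q[:,0])[:30]]; print(np.round(f.mean(0),3))
A,B=plan(o-.02*xp+[0,0,.115],45)
plan(o+.004*xp+[0,0,.088],45,P0=A,R0=B)
E
```

```text
{'clock': np.float64(11.0), 'joint_pos': array([-0.845,  0.93 ,  0.636,  1.502,  0.117,  1.328, -0.68 ]), 'tool_pos': array([0.576, 0.054, 0.159]), 'ft_force': array([ 0.175,  0.474, -0.054]), 'gripper_width': np.float64(0.0)}
[[ 0.226  0.947 -0.228]
 [ 0.672 -0.321 -0.668]
 [-0.705 -0.002 -0.709]] -0.07991044684096085
0.76 [[-0.004 -0.041  0.054]
 [ 0.025 -0.001  0.073]
 [ 0.09   0.041  0.079]]
[-0.005  0.007  0.074]
delta [-0.0205 -0.0571 -0.0453] turn [ 0.41 -0.29  0.44]
3
[[-0.13, -0.01, 0.83, 0.02, -0.02, 0.02], [-0.12, -0.01, 0.83, 0.02, -0.02, 0.02], [-0.12, -0.01, 0.83, 0.02, -0.02, 0.02]]
delta [-0.0079 -0.0227 -0.027 ] turn [0. 0. 0.]
2
[[0.04, -0.0, 0.6, 0.0, 0.0, 0.0], [0.04, -0.0, 0.6, 0.0, 0.0, 0.0]]
```

View pics/w2.png

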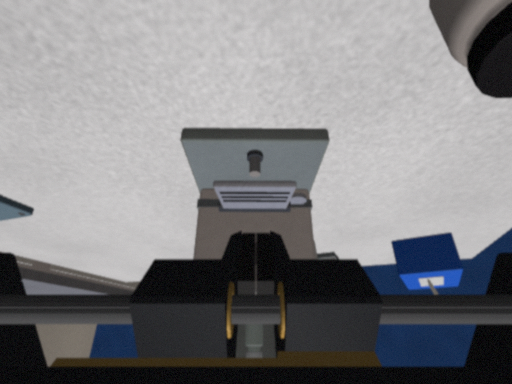

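The wrist view shows the treadle at (255,195), straight ahead and centred on the fingers. Its measured front (x -4 mm, z 74–79 mm) agrees with the press fit. Going in under the shield to just above it.

carry_out --pt "-0.11 0 0.74 0 0 0 0" --pt "-0.11 0 0.74 0 0 0 0" --pt "-0.11 0 0.74 0 0 0 0" --pt "-0.11 0 0.74 0 0 0 0" --pt "-0.11 0 0.74 0 0 0 0" --pt "0 0 0 0 0 0 0" --pt "0 0 0 0 0 0 0"

```text
clock: 11.8
tool_pos: [0.548, -0.0302, 0.0939]
tool_rot: [2.077, 1.489, -0.853]
ft_force: [0.3, 0.9, 0.1]
gripper_width: 0.0002
grip_force: 0.0
```

```bash
cat > st.py <<'E'
from h import *
s=get_state(); xp=np.array([-.3305,-.9438,0]); o=np.array([.549,-.0215,0])
print(round(s["clock"],2),"press frame TCP",np.round((s["tool_pos"]-o)@np.c_[xp,[.9438,-.3305,0],[0,0,1]],4),"f",np.round(s["ft_force"],1),"t",np.round(s["wrist_torque"],2))
E
python3 st.py
```

```text
11.8 press frame TCP [0.0085 0.0019 0.0939] f [0.3 0.9 0.1] t [ 0.56 -0.12 -0.04]
```

carry_out --pt "0.12 0 0.12 0 0 0 0" --pt "0.1 0 0.1 0 0 0 0" --pt "0 0 0 0 0 0 0"

```text
clock: 12.1
tool_pos: [0.5486, -0.03, 0.0839]
tool_rot: [2.074, 1.49, -0.854]
ft_force: [0.4, 3.5, 4.9]
gripper_width: 0.0003
grip_force: 2.3
```

carry_out --pt "0.1 0 0.1 0 0 0 0" --pt "0 0 0 0 0 0 0"

```text
clock: 12.3
tool_pos: [0.5488, -0.0303, 0.0799]
tool_rot: [2.074, 1.49, -0.853]
ft_force: [0.6, 2.7, 7.1]
gripper_width: 0.0006
grip_force: 2.6
```

carry_out --pt "0.1 0 0.1 0 0 0 0" --pt "0 0 0 0 0 0 0"

```text
clock: 12.5
tool_pos: [0.5489, -0.0301, 0.0757]
tool_rot: [2.074, 1.49, -0.853]
ft_force: [1.1, 3.4, 5.4]
gripper_width: 0.0005
grip_force: 2.8
```

carry_out --pt "0.06 0 0.06 0 0 0 0" --pt "0 0 0 0 0 0 0"

```text
clock: 12.7
tool_pos: [0.549, -0.0299, 0.0732]
tool_rot: [2.074, 1.49, -0.852]
ft_force: [1.1, 3.3, 7.1]
gripper_width: 0.0005
grip_force: 3.0
```

carry_out --pt "0.04 0 0.04 0 0 0 0" --pt "0 0 0 0 0 0 0"

```text
clock: 12.9
tool_pos: [0.5491, -0.0297, 0.0716]
tool_rot: [2.075, 1.49, -0.852]
ft_force: [1.5, 3.3, 6.8]
gripper_width: 0.0007
grip_force: 3.1
```

carry_out --pt "0.04 0 0.04 0 0 0 0" --pt "0 0 0 0 0 0 0"

```text
clock: 13.1
tool_pos: [0.5492, -0.0296, 0.0699]
tool_rot: [2.075, 1.49, -0.852]
ft_force: [1.7, 3.7, 6.2]
gripper_width: 0.0005
grip_force: 3.2
```

carry_out --pt "0.04 0 0.04 0 0 0 0" --pt "0 0 0 0 0 0 0"

```text
clock: 13.3
tool_pos: [0.5492, -0.0295, 0.0682]
tool_rot: [2.075, 1.49, -0.852]
ft_force: [1.3, 5.0, 6.7]
gripper_width: 0.0003
grip_force: 3.3
```

carry_out --pt "0.04 0 0.04 0 0 0 0" --pt "0 0 0 0 0 0 0"

```text
clock: 13.5
tool_pos: [0.5492, -0.0295, 0.0665]
tool_rot: [2.075, 1.49, -0.852]
ft_force: [0.2, 4.8, 7.4]
gripper_width: 0.0004
grip_force: 3.4
```

carry_out --pt "0.04 0 0.04 0 0 0 0" --pt "0 0 0 0 0 0 0"

```text
clock: 13.7
tool_pos: [0.5492, -0.0296, 0.0648]
tool_rot: [2.075, 1.49, -0.852]
ft_force: [1.2, 4.5, 7.2]
gripper_width: 0.0007
grip_force: 3.5
```

carry_out --pt "0.04 0 0.04 0 0 0 0" --pt "0 0 0 0 0 0 0"

```text
clock: 13.9
tool_pos: [0.5492, -0.0297, 0.0631]
tool_rot: [2.075, 1.49, -0.852]
ft_force: [1.4, 5.5, 6.7]
gripper_width: 0.0006
grip_force: 3.6
```

carry_out --pt "0.04 0 0.04 0 0 0 0" --pt "0 0 0 0 0 0 0"

```text
clock: 14.1
tool_pos: [0.5492, -0.0296, 0.0616]
tool_rot: [2.074, 1.49, -0.852]
ft_force: [1.1, 4.4, 7.6]
gripper_width: 0.0004
grip_force: 3.9
```

carry_out --pt "0.03 0 0.03 0 0 0 0" --pt "0 0 0 0 0 0 0"

```text
clock: 14.3
tool_pos: [0.5493, -0.0296, 0.0612]
tool_rot: [2.074, 1.489, -0.853]
ft_force: [0.2, 7.2, 12.8]
gripper_width: 0.0005
grip_force: 6.7
```

carry_out --pt "0.03 0 0.03 0 0 0 0" --pt "0 0 0 0 0 0 0"

```text
clock: 14.5
tool_pos: [0.5493, -0.0296, 0.0608]
tool_rot: [2.074, 1.488, -0.854]
ft_force: [-1.4, 9.5, 20.6]
gripper_width: 0.0002
grip_force: 10.1
```

The treadle is on its stop: force climbed from about 8 to 22 N with almost no motion. Holding.

carry_out --pt "0 0 0 0 0 0 0" --pt "0 0 0 0 0 0 0" --pt "0 0 0 0 0 0 0" --pt "0 0 0 0 0 0 0" --pt "0 0 0 0 0 0 0" --pt "0 0 0 0 0 0 0" --pt "0 0 0 0 0 0 0" --pt "0 0 0 0 0 0 0"

```text
clock: 15.3
tool_pos: [0.5494, -0.0296, 0.0608]
tool_rot: [2.074, 1.488, -0.853]
ft_force: [-1.2, 8.5, 19.3]
gripper_width: 0.0004
grip_force: 10.1
```

carry_out --pt "0 0 0 0 0 0 0" --pt "0 0 0 0 0 0 0" --pt "0 0 0 0 0 0 0" --pt "0 0 0 0 0 0 0" --pt "0 0 0 0 0 0 0" --pt "0 0 0 0 0 0 0" --pt "0 0 0 0 0 0 0" --pt "0 0 0 0 0 0 0"

```text
clock: 16.1
tool_pos: [0.5493, -0.0296, 0.0608]
tool_rot: [2.074, 1.488, -0.853]
ft_force: [-1.6, 9.6, 19.7]
gripper_width: 0.0001
grip_force: 10.1
```

Held for over 1.6 s. Letting it up gently, then backing out the way I came in.

carry_out --pt "-0.12 0 -0.12 0 0 0 0" --pt "-0.15 0 -0.15 0 0 0 0" --pt "-0.15 0 -0.15 0 0 0 0" --pt "-0.15 0 -0.15 0 0 0 0" --pt "-0.15 0 -0.15 0 0 0 0" --pt "-0.13 0 -0.13 0 0 0 0" --pt "0 0 0 0 0 0 0"

```text
clock: 16.8
tool_pos: [0.5478, -0.0309, 0.0947]
tool_rot: [2.076, 1.489, -0.855]
ft_force: [-0.2, -0.9, -0.5]
gripper_width: -0.0
grip_force: 0.0
```

carry_out --pt "0.11 0 -0.5 0 0 0 0" --pt "0.11 0 -0.74 0 0 0 0" --pt "0.11 0 -0.74 0 0 0 0" --pt "0.11 0 -0.74 0 0 0 0" --pt "0 0 -0.74 0 0 0 0" --pt "0 0 -0.4 0 0 0 0" --pt "0 0 0 0 0 0 0" --pt "0 0 0 0 0 0 0"

```text
clock: 17.6
tool_pos: [0.5763, 0.0543, 0.1666]
tool_rot: [2.075, 1.488, -0.857]
ft_force: [0.3, -0.9, -0.3]
gripper_width: 0.0002
grip_force: 0.0
```

```bash
python3 st.py; python3 - <<'E'
from h import *
im,d=read_camera("scene"); cv2.imwrite("pics/s5.png",cv2.resize(im[40:340,100:400,::-1],None,fx=2,fy=2))
im,d=read_camera("wrist"); r=trace("wrist","treadle")
xp=np.array([-.3305,-.9438,0]); o=np.array([.549,-.0215,0])
if r:
    P=cloud("wrist",r[0]["mask"],d); q=(P-o)@np.c_[xp,[.9438,-.3305,0],[0,0,1]]; print(r[0]["score"],np.round(np.percentile(q,[2,50,98],axis=0),3))
E
```

```text
17.6 press frame TCP [-0.0806  0.0007  0.1666] f [ 0.3 -0.9 -0.3] t [ 0.6  -0.1   0.03]
0.62 [[-0.003 -0.039  0.06 ]
 [ 0.026 -0.001  0.072]
 [ 0.089  0.038  0.078]]
```

View pics/s5.png

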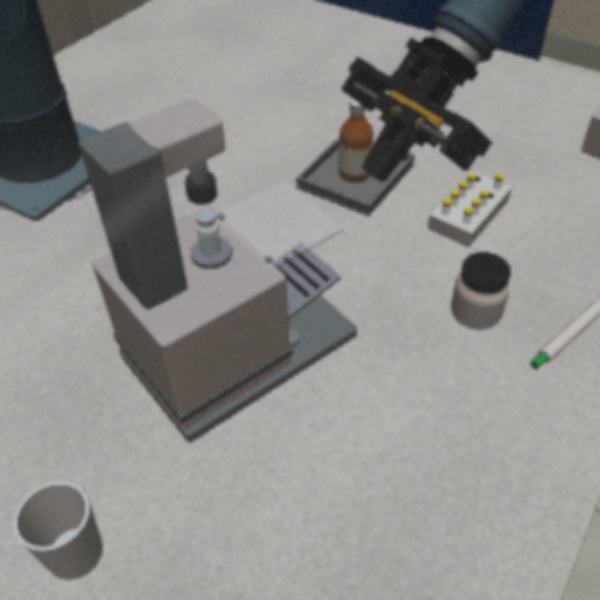

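The treadle is back at rest (front at z 78 mm) and the bottle stands in the tray at (355,145). The rack, jar and beaker are where they were, and the robot is touching nothing.

```bash
python3 -c "
from plant import *
print(job_done())"
```

```text
the job is handed in; nothing more can be done
None
```

The job is done and handed in (no verdict was returned): the bottle stands upright in the tray, the treadle was held on its stop for over 1.6 s at about 22 N and came back up, and nothing else was disturbed.

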